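Index the tailstock turret to the big Forstner bit and bring it up to the mill blank

ROBOT

A 6-joint arm with a two-finger parallel gripper is mounted at the origin on the work surface. World frame = base frame: x ahead of the robot, y to its left, z up, the work surface at z = 0. Lengths are in mm, angles in rad, forces in N, time in s.
With the tool pointing down it reaches from about 400 to 925 mm from the base axis. Payload 12.5 kg.
Tool frame: the origin (TCP) lies at the very end of the fingers, on their centre line; the grasp point (between the pads) lies behind it (env.grip_depth is the z of the grasp point in the tool frame, in mm); z points along the fingers, y is the line along which they close (so a half turn about z gives the same grasp; the last joint's range is limited). The gripper opens to 95 mm and grips with 3 to 60 N. Pads are 20 mm wide; open, the fingers measure 119 mm over their backs; the gripper's body (75 mm by 180 mm) begins 59 mm behind the grasp point.
Start: joints at [-1.442, 0.491, 1.559, -0, 1.092, -0.106], TCP at [145.427, -607.863, 214.661] pointing down, gripper open.
Joint ranges: [-3.1, 3.1], [-0.84, 2.19], [0.05, 2.79], [-1.13, 4.28], [0.06, 2.93], [-2.69, 2.69]. Speed limits (rad/s): [2.22, 2.22, 2.79, 3.14, 3.14, 3.14].

INTERFACE

Orientations are given as [roll, pitch, yaw] about the fixed x, y, z axes, in that order (R = Rz(yaw) Ry(pitch) Rx(roll)).
In Python, from cell import env, optics gives the robot as it stands.
- The arm moves only by the tool step_arm, never from a script. Its argument "moves" is a list of rows, each an object of numbers: "tx", "ty", "tz": the shift along the tool's x, y, z in mm; "roll": the turn about the tool's z in rad. In form: [{"tx": .., "ty": .., "tz": .., "roll": ..}, ...]. A call has 1 to 12 rows; each row is the pose to reach, as a shift and turn from the pose commanded when the call began, along the tool's axes at that moment; what a row does not reach only later rows make up. A row lasts 1/12 s, in which the tool goes at most 41.7 mm and 7.16 degrees, less where a joint would pass 70% of its speed; a pose out of reach is approached as far as the arm can. A call with a gripper value outside its range is refused whole. "grip" is the finger opening in mm, from 0 to 95.1, set as the call begins (left out, the last holds). The fingers move at their own pace and stop on an object; the grip force is fixed at half the most. Time passes only in rows, so rows that repeat a pose let the fingers close. It gives the time, the measured TCP pose, the force, the opening and the grip force at its end, in the units of the state.
- env.state(): the state, without advancing time (a new reading comes with each control period).
- optics.read_camera(name): name is "scene" or "top"; returns a dict with "pixels" (400x640x3 uint8, blue, green, red), "mtx" (3x3 intrinsics, pixels), "view" (4x4, takes a point from world to camera coordinates). Camera axes: x right, y down, z forward; pixel columns grow to the right and rows downward; lengths in mm; the calibration is good to about 2 mm. A picture is of the moment at which its call begins. There is no depth.
- env.job_done(): hands the job in; it is judged then, once.
The state is a dict: "t": time; "joints": joint angles; "qvel": joint speeds; "tau": joint torques, N m; "eef_pos": TCP position; "tcp_rot": TCP orientation; "ft_force": force on the tool from outside, world axes, zero at the start; "moment": the same for the moment, N m; "opening": opening from 0.0 (shut) to 1.0 (fully open); "grip_force": force on a finger pad.
Only numpy, scipy, OpenCV 4.12 (cv2) and the standard library are available. Lean on these libraries where they do the work, as an engineer would, in place of code of your own. Each camera call takes 0.05 s, during which the arm holds its last target. There are 200 camera calls.

TASK

Get the lathe ready to bore the pepper-mill blank: turn the six-station tool turret on the tailstock until the big Forstner bit has clicked into its place at the very top, in line with the blank. Then slide the tailstock along the bed until the bit's point just touches the middle of the blank's face; bring it up gently, don't ram the blank, leave everything else lying where it is, and take your hand away.

Things in the scene. Friction and masses are not known exactly. Their poses are not given: they have to be found in the camera images.
- turret (a joint): Tool turret on the tailstock's front: steel disc, 168 mm across, 30 mm thick, turning endlessly either way about a level axis along the bed. Rad: 0 (or any whole turn) = big Forstner bit exactly at the top; growing: its top moves along +x of turret_hub. Clicks every pi/3: leaving a click takes some 10 N sideways at a socket, none half way; then the spring pulls it on into the next.
- bit_point (a point): Point of the big Forstner bit, the target: it has the widest, flat disc-shaped head (40 mm across, 12 mm thick) on a thin shank. The point is 85 mm in front of the disc's face and 65 mm from the turret's axis. The frame turns with the turret. The small Forstner bit across the disc has a 22 mm head only.
- turret_hub (a point): Centre of the turret disc's front face, on its turning axis, 190 mm above the bench; belongs to the tailstock: slides, does not turn. y runs along the bed from the blank to the handwheel, x level across the bed away from the robot, z up. Tools point to -y.
- top_socket (a point): Middle of the top socket when the turret is in a click: 65 mm above and 20 mm in front (-y) of turret_hub, same axes; in line with the blank. Six round sockets (26 mm across, 40 mm long, each holding a tool) stand out of the disc's face on a 65 mm radius, one at the top in every click, 39 mm free between neighbours: room to push one sideways with a fingertip from above.
- handwheel_hub (a point): Centre of the flat end of the handwheel's hub, the rear of the tailstock: 255 mm above the bench, in line with the blank, 255 mm behind the disc's face; same axes as turret_hub. Hub 32 mm across, 20 mm proud of a 120 mm wheel that does not turn. A crank grip sticks out 23 mm further, 50 mm below its centre. Free space behind: the hub can be pushed along -y.
- lathe: Green wood lathe, fixed, spindle 255 mm above the bench; origin on the bench below blank_face, y along the bed towards the tailstock. The tailstock (green casting, 6 to 9 kg with turret) slides along the bed against about 6 N of friction plus slight drag and stays where it is left. Tool rest beside the blank, on the robot's side, up to 252 mm high.
- blank_face (a point): Centre of the blank's flat free end, facing the turret, with a small dark centre mark, 255 mm above the bench. y along the bed towards the tailstock, x across it away from the robot, z up. When the bit is at the top and touches, bit_point lies here.
- drill_point (a point): Point of the twist drill in the keyed drill chuck (36 mm across), the tool next to the big Forstner bit, 105 mm in front of the disc's face. Order round the disc, from the big bit at the top towards +x: big Forstner bit, drill chuck, live centre (32 mm, cone), small Forstner bit, cup centre (28 mm), countersink (32 mm, cone).
- blank: Turned wooden pepper-mill blank, 64 mm in diameter and 160 mm long, gripped in the lathe's chuck; origin at the centre of its free end, lying along its -y.
- gouge: Bystander: turning gouge with a long ash handle, 380 mm long, lying on the bench between the robot and the lathe; origin at the ferrule.
- skew: Bystander: skew chisel with an ash handle, 370 mm long, lying beyond the lathe; origin at the ferrule.
- pepper_mill: Bystander: finished dark pepper mill, 60 mm in diameter, 167 mm tall, standing beyond the lathe; origin under its foot.
- square_blank: Bystander: square wooden blank, 60 x 60 x 170 mm, lying between the robot and the lathe; origin under its middle.
- wax_tin: Bystander: round tin, 88 mm in diameter, 34 mm high, between the robot and the lathe; origin under its middle.
- calipers: Bystander: steel outside calipers, 150 mm long, lying flat beyond the lathe.
- chuck_key: Bystander: steel T-shaped chuck key, 110 mm wide, lying on top of the headstock, 310 mm above the bench.
- sanding_block: Bystander: cork sanding block, 55 x 110 x 35 mm, on the bench between the robot and the lathe; origin under its middle.

How it is judged:
By the outcome, as a careful person would: the job done as asked, in the order asked, and still so for the second after the job is handed in, with the robot touching nothing.
It also fails if it takes over 64 s, if anything falls off the work surface, if the arm or the gripper's body presses on something with over 40 N, if the wrist force passes 120 N, or if a joint passes its speed limit or range.

## Working session

There is one attempt and no reset: what is moved stays moved. The work goes in short steps, Python scripts to look and compute and a tool call to move; the robot and the scene stay as the last step left them, time stands still between calls to the robot, and variables do not carry over. Pictures are saved under pics/ and viewed, at most 10 in all, crops included, and the job is handed in when it is done.

Besides the shell and the picture viewer there is one more tool, called as name(argument=value, ...), one argument or row to a line, values as JSON. step_arm: Moves the arm, as the interface text tells. Its arguments: {"type":"object","properties":{"moves":{"type":"array"},"grip":{"type":"number"}},"required":["moves"]}

```bash
mkdir -p pics; ls; python3 - <<'E'
from cell import env, optics
import cv2,numpy as np
np.set_printoptions(precision=4,suppress=True)
for n in("scene","top"):
    d=optics.read_camera(n); cv2.imwrite(f"pics/{n}0.png",d["pixels"]); print(n,d["mtx"],d["view"])
print(env.state(),env.grip_depth)
E
```

```text
pics
scene [[421.0556   0.     315.5092]
 [  0.     421.0556 200.5944]
 [  0.       0.       1.    ]] [[   0.3661    0.9306   -0.0027 -167.5929]
 [   0.6975   -0.2763   -0.6612 -269.7156]
 [  -0.6161    0.2402   -0.7502 1808.8501]
 [   0.        0.        0.        1.    ]]
top [[409.3838   0.     319.9267]
 [  0.     409.3838 199.6697]
 [  0.       0.       1.    ]] [[  -0.0257   -0.9996   -0.0078  -17.1556]
 [  -0.9868    0.0266   -0.1595  577.8114]
 [   0.1596    0.0036   -0.9872 1456.8413]
 [   0.        0.        0.        1.    ]]
{'t': 0.1, 'joints': array([-1.4416,  0.4915,  1.5594, -0.0001,  1.0917, -0.1056]), 'qvel': array([ 0.0015, -0.0031, -0.0001, -0.0018, -0.0004,  0.    ]), 'tau': array([  0.0032, -61.3622, -25.8605,   0.0694,   0.047 ,  -0.0001]), 'eef_pos': array([ 145.3581, -607.6274,  214.1229]), 'tcp_rot': array([-3.1406, -0.0001,  0.2348]), 'ft_force': array([-0.0196,  0.7759,  0.0223]), 'moment': array([0.0087, 0.0594, 0.0125]), 'grip_force': 0.0, 'opening': 1.0015301315496214} -18.8
```

View pics/scene0.png

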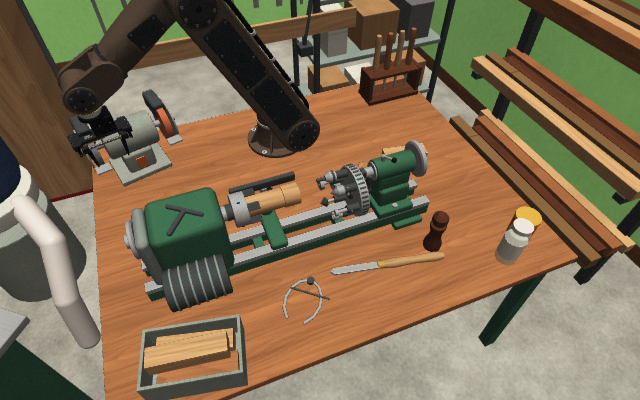

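View pics/top0.png

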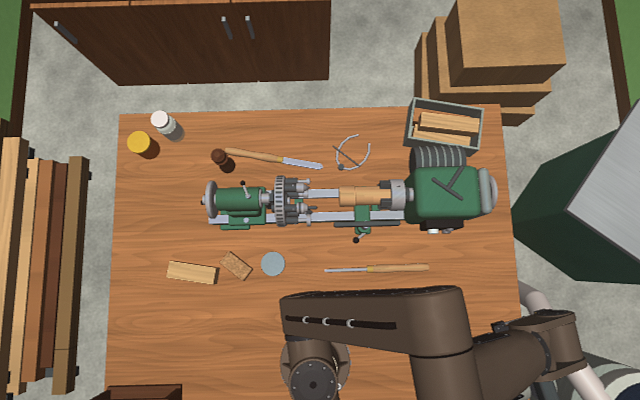

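The scene view shows the tailstock at about (390,180), with the turret at (350,190) and the blank's face at (299,193). In the top view the turret is at (282,200), the handwheel at (208,199) and the blank's face at (340,195). I'll enlarge both views.

```bash
python3 - <<'E'
import cv2,numpy as np
a=cv2.imread("pics/scene0.png")[140:240,270:440]; b=cv2.imread("pics/top0.png")[160:240,195:365]
r=lambda i:cv2.resize(i,None,fx=4.7,fy=4.7,interpolation=cv2.INTER_CUBIC)
cv2.imwrite("pics/s1.png",r(a));cv2.imwrite("pics/t1.png",r(b))
E
```

```text
(no output)
```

View pics/s1.png

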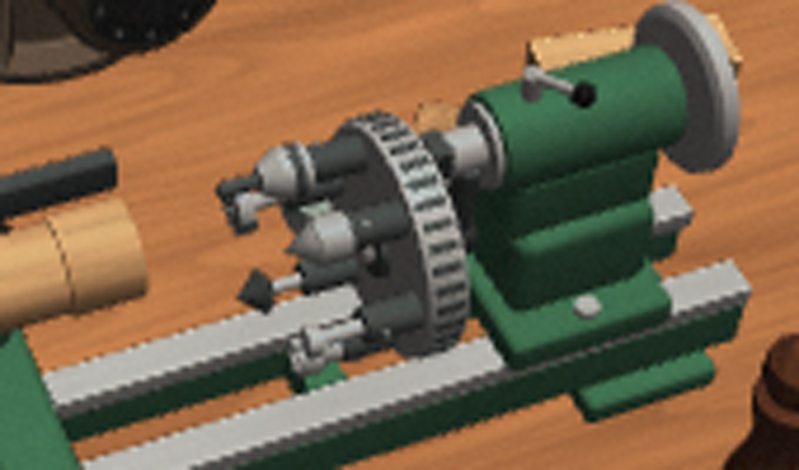

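View pics/t1.png

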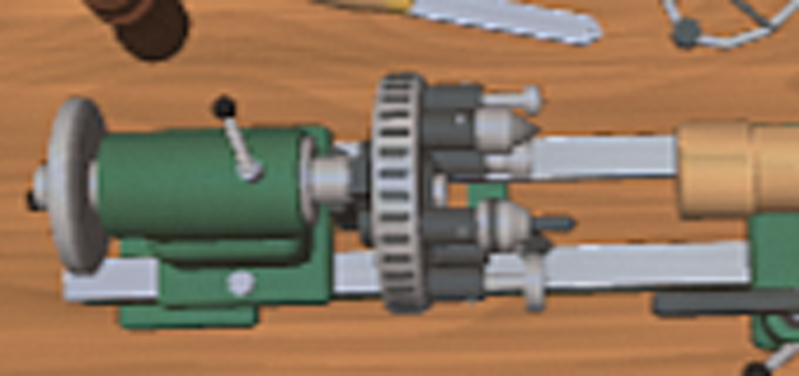

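The turret crop shows the drill chuck at scene crop (280,170) and top crop (500,225), and the live centre at top crop (500,128). The big Forstner's wide head is on the robot's side at top crop (533,280). I'll fit the lathe pose and the turret angle to these points.

```bash
cat > h.py <<'E'
import numpy as np, json
from scipy.optimize import least_squares
M={"scene":(np.array([[421.0556,0,315.5092],[0,421.0556,200.5944],[0,0,1]]),np.array([[.3661,.9306,-.0027,-167.5929],[.6975,-.2763,-.6612,-269.7156],[-.6161,.2402,-.7502,1808.8501]])),
"top":(np.array([[409.3838,0,319.9267],[0,409.3838,199.6697],[0,0,1]]),np.array([[-.0257,-.9996,-.0078,-17.1556],[-.9868,.0266,-.1595,577.8114],[.1596,.0036,-.9872,1456.8413]]))}
def proj(c,p):
    K,V=M[c]; q=K@(V@np.append(p,1)); return q[:2]/q[2]
def W(hx,hy,yaw,l): # lathe-type frame -> world (l rel. to point on bench)
    c,s=np.cos(yaw),np.sin(yaw); return np.array([hx+c*l[0]-s*l[1],hy+s*l[0]+c*l[1],l[2]])
def tool(th,k,L,r=65): a=th+k*np.pi/3; return (r*np.sin(a),-L,190+r*np.cos(a))
E
cat > fit.py <<'E'
from h import *
S=lambda u,v:(270+u/4.7,140+v/4.7); T=lambda u,v:(195+u/4.7,160+v/4.7)
def res(p,full=False):
    x,y,yaw,th,gap,L2=p
    F=lambda l:W(x,y,yaw,l)
    o=[("hub","top",F((0,255,255)),T(38,183)),
     ("drillT","top",F(tool(th,1,105)),T(573,223)),("drillS","scene",F(tool(th,1,105)),S(218,188)),
     ("liveT","top",F(tool(th,2,L2)),T(538,128)),("liveS","scene",F(tool(th,2,L2)),S(288,250)),
     ("bigT","top",F(tool(th,0,79)),T(533,280)),
     ("blankT","top",F((0,-85-gap,255)),T(680,170)),
     ("rimTop","scene",F((0,15,274)),S(378,113)),]
    e=[proj(c,P)-m for _,c,P,m in o]
    if full:
        for a,b in zip(o,e): print(a[0],b.round(1),np.round(a[2]))
    return np.ravel(e)
for th in(-1.05,-1.57,-2.1):
    r=least_squares(res,[500,100,0,th,100,75],loss="soft_l1",x_scale=[10,10,.1,.1,10,10]); print(r.cost,r.x.round(3)); 
    res(r.x,True)
print(np.linalg.solve(M["scene"][1][:,:3],-M["scene"][1][:,3]),np.linalg.solve(M["top"][1][:,:3],-M["top"][1][:,3]))
E
python3 fit.py
```

```text
11.242245861761688 [ 5.52506e+02  8.20510e+01 -9.00000e-03 -1.53100e+00  9.28070e+01
  8.17090e+01]
hub [-0.2  0.3] [555. 337. 255.]
drillT [-0.1 -0.4] [521. -23. 248.]
drillS [-0.4 -0. ] [521. -23. 248.]
liveT [-0.2 -0.1] [586.   0. 245.]
liveS [-0.3 -0.1] [586.   0. 245.]
bigT [0.9 0.4] [487.   4. 193.]
blankT [0.  0.6] [551. -96. 255.]
rimTop [5.8 6.4] [553.  97. 274.]
11.242245861761763 [ 5.52506e+02  8.20510e+01 -9.00000e-03 -1.53100e+00  9.28070e+01
  8.17090e+01]
hub [-0.2  0.3] [555. 337. 255.]
drillT [-0.1 -0.4] [521. -23. 248.]
drillS [-0.4 -0. ] [521. -23. 248.]
liveT [-0.2 -0.1] [586.   0. 245.]
liveS [-0.3 -0.1] [586.   0. 245.]
bigT [0.9 0.4] [487.   4. 193.]
blankT [0.  0.6] [551. -96. 255.]
rimTop [5.8 6.4] [553.  97. 274.]
11.242245861761678 [ 5.52506e+02  8.20510e+01 -9.00000e-03 -1.53100e+00  9.28070e+01
  8.17090e+01]
hub [-0.2  0.3] [555. 337. 255.]
drillT [-0.1 -0.4] [521. -23. 248.]
drillS [-0.4 -0. ] [521. -23. 248.]
liveT [-0.2 -0.1] [586.   0. 245.]
liveS [-0.3 -0.1] [586.   0. 245.]
bigT [0.9 0.4] [487.   4. 193.]
blankT [0.  0.6] [551. -96. 255.]
rimTop [5.8 6.4] [553.  97. 274.]
[1363.72688142 -352.983476   1178.18093498] [ 337.20544568  -37.77173653 1530.10870227]
```

The fit is consistent, with residuals under 1 px. The turret hub is at about (552, 82, 190), the turret angle is about -1.53 (half way between clicks), and the gap to the blank is about 93 mm. I'll raise the arm, close the fingers and move towards the turret.

step_arm(
  moves=[
    {"tz":-40},
    {"tz":-80},
    {"tz":-120},
    {"tz":-160},
    {"tx":40,"ty":-25,"tz":-186},
    {"tx":342,"ty":-204,"tz":-186},
    {"tx":342,"ty":-204,"tz":-186},
    {"tx":342,"ty":-204,"tz":-186},
    {"tx":342,"ty":-204,"tz":-186},
    {"tx":342,"ty":-204,"tz":-186},
    {"tx":342,"ty":-204,"tz":-186},
    {"tx":342,"ty":-204,"tz":-186},
  ],
  grip=0,
)

```text
validation failed for argument at $.mo...
```

step_arm(
  moves=[
    {"tx":0,"ty":0,"tz":-40,"roll":0},
    {"tx":0,"ty":0,"tz":-80,"roll":0},
    {"tx":0,"ty":0,"tz":-120,"roll":0},
    {"tx":0,"ty":0,"tz":-160,"roll":0},
    {"tx":40,"ty":-25,"tz":-186,"roll":0},
    {"tx":342,"ty":-204,"tz":-186,"roll":0},
    {"tx":342,"ty":-204,"tz":-186,"roll":0},
    {"tx":342,"ty":-204,"tz":-186,"roll":0},
    {"tx":342,"ty":-204,"tz":-186,"roll":0},
    {"tx":342,"ty":-204,"tz":-186,"roll":0},
    {"tx":342,"ty":-204,"tz":-186,"roll":0},
    {"tx":342,"ty":-204,"tz":-186,"roll":0},
  ],
  grip=0,
)

```text
t: 1.1
eef_pos: [381.3, -377.0, 399.4]
tcp_rot: [-3.141, 0.0, 0.235]
ft_force: [0.7, -0.3, 0.0]
opening: 0.212
grip_force: 0.0
```

step_arm(
  moves=[
    {"tx":210,"ty":-400,"tz":10,"roll":0.1},
    {"tx":210,"ty":-400,"tz":10,"roll":0.2},
    {"tx":210,"ty":-400,"tz":10,"roll":0.244},
    {"tx":210,"ty":-400,"tz":10,"roll":0.244},
    {"tx":210,"ty":-400,"tz":10,"roll":0.244},
    {"tx":210,"ty":-400,"tz":10,"roll":0.244},
    {"tx":210,"ty":-400,"tz":10,"roll":0.244},
    {"tx":210,"ty":-400,"tz":10,"roll":0.244},
    {"tx":210,"ty":-400,"tz":10,"roll":0.244},
    {"tx":210,"ty":-400,"tz":10,"roll":0.244},
    {"tx":210,"ty":-400,"tz":10,"roll":0.244},
    {"tx":210,"ty":-400,"tz":10,"roll":0.244},
  ],
)

```text
t: 2.1
eef_pos: [491.9, 63.9, 388.8]
tcp_rot: [-3.14, 0.001, -0.005]
ft_force: [-0.8, -0.4, 0.0]
opening: 0.006
grip_force: 0.0
```

step_arm(
  moves=[
    {"tx":0,"ty":2,"tz":40,"roll":0},
    {"tx":0,"ty":2,"tz":80,"roll":0},
    {"tx":0,"ty":2,"tz":110,"roll":0},
    {"tx":0,"ty":2,"tz":130,"roll":0},
    {"tx":0,"ty":2,"tz":140,"roll":0},
    {"tx":0,"ty":2,"tz":147,"roll":0},
    {"tx":0,"ty":2,"tz":147,"roll":0},
    {"tx":0,"ty":2,"tz":147,"roll":0},
  ],
)

```text
t: 2.77
eef_pos: [491.9, 57.0, 243.3]
tcp_rot: [3.141, -0.001, -0.009]
ft_force: [-0.3, -0.7, -0.2]
opening: 0.005
grip_force: 0.0
```

```bash
cat > snap.py <<'E'
import sys,cv2,numpy as np
from cell import env,optics
n=sys.argv[1]
a=optics.read_camera("scene")["pixels"]; b=optics.read_camera("top")["pixels"]
cv2.imwrite(f"pics/S{n}.png",a);cv2.imwrite(f"pics/T{n}.png",b)
r=lambda i:cv2.resize(i,None,fx=3.7,fy=3.7,interpolation=cv2.INTER_CUBIC)
cv2.imwrite(f"pics/{n}.png",np.vstack([r(a[150:230,270:440]),r(b[160:240,190:360])]))
s=env.state();print(s["t"],s["eef_pos"],s["ft_force"])
E
python3 snap.py a
```

```text
2.8667 [491.96939651  57.05229262 243.63538163] [ 0.09548722  0.0944733  -0.70195661]
```

View pics/a.png

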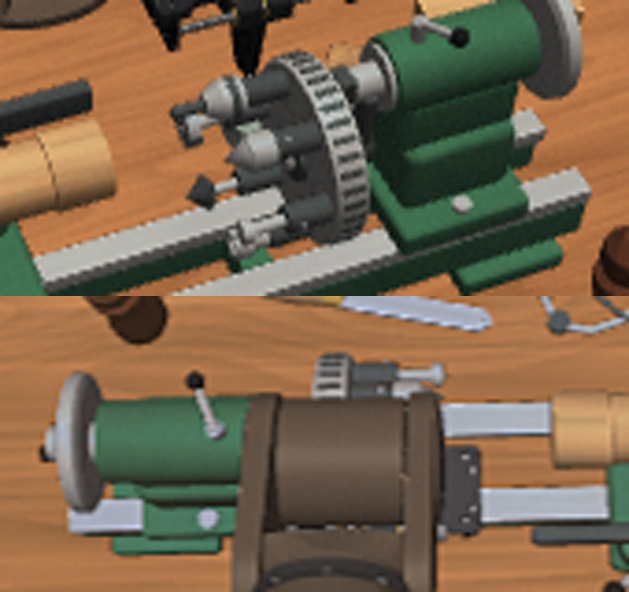

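The finger is down between the sockets, at scene crop (250,60), on the robot's side of the chuck socket with nothing touching. I'll push it towards +x gently.

step_arm(
  moves=[
    {"tx":4,"ty":-3,"tz":2,"roll":0},
    {"tx":8,"ty":-3,"tz":2,"roll":0},
    {"tx":12,"ty":-3,"tz":2,"roll":0},
    {"tx":16,"ty":-3,"tz":2,"roll":0},
    {"tx":20,"ty":-3,"tz":2,"roll":0},
    {"tx":24,"ty":-3,"tz":2,"roll":0},
    {"tx":28,"ty":-3,"tz":2,"roll":0},
    {"tx":32,"ty":-3,"tz":2,"roll":0},
    {"tx":36,"ty":-3,"tz":2,"roll":0},
    {"tx":40,"ty":-3,"tz":2,"roll":0},
    {"tx":44,"ty":-3,"tz":2,"roll":0},
    {"tx":48,"ty":-3,"tz":2,"roll":0},
  ],
)

```text
t: 3.87
eef_pos: [538.2, 59.8, 240.7]
tcp_rot: [3.142, 0.004, -0.009]
ft_force: [-10.4, -1.0, 9.0]
opening: 0.005
grip_force: 5.3
```

```bash
python3 snap.py b
```

```text
3.9667 [538.87157145  59.79308837 240.51324361] [-6.65874559  0.49504401  5.40039798]
```

View pics/b.png

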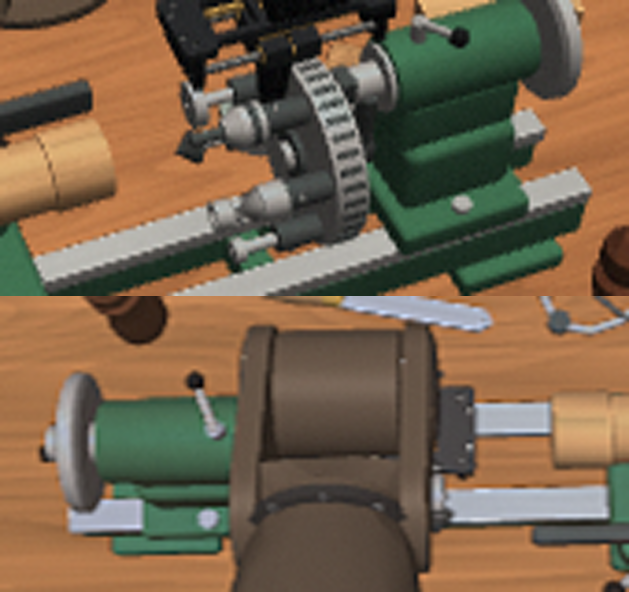

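The big bit's head is now near the top at scene crop (198,98), and the chuck is at (240,122) beyond the finger. I'll check the angle numerically.

```bash
python3 - <<'E'
from h import *
for d in range(-70,11,10):
    t=np.radians(d)
    f=lambda P:((proj("scene",W(552.5,82,-.009,P))-[270,150])*3.7).round(0)
    print(d,f(tool(t,0,79)),"drill",f(tool(t,1,105)),"live",f(tool(t,2,82)))
E
```

```text
-70 [185. 108.] drill [178. 121.] live [232. 183.]
-60 [188. 103.] drill [183. 129.] live [235. 196.]
-50 [190. 101.] drill [188. 140.] live [237. 209.]
-40 [194. 100.] drill [193. 151.] live [238. 220.]
-30 [198. 102.] drill [198. 164.] live [238. 230.]
-20 [203. 106.] drill [202. 177.] live [237. 237.]
-10 [208. 113.] drill [206. 191.] live [235. 243.]
0 [213. 121.] drill [208. 204.] live [232. 247.]
10 [218. 131.] drill [210. 216.] live [229. 248.]
```

step_arm(
  moves=[
    {"tx":4,"ty":0,"tz":1,"roll":0},
    {"tx":8,"ty":0,"tz":2,"roll":0},
    {"tx":12,"ty":0,"tz":3,"roll":0},
    {"tx":16,"ty":0,"tz":4,"roll":0},
    {"tx":20,"ty":0,"tz":5,"roll":0},
    {"tx":24,"ty":0,"tz":6,"roll":0},
    {"tx":28,"ty":0,"tz":6,"roll":0},
    {"tx":32,"ty":0,"tz":6,"roll":0},
    {"tx":36,"ty":0,"tz":6,"roll":0},
    {"tx":38,"ty":0,"tz":6,"roll":0},
    {"tx":40,"ty":0,"tz":6,"roll":0},
    {"tx":40,"ty":0,"tz":6,"roll":0},
  ],
)

```text
t: 4.97
eef_pos: [579.8, 59.3, 234.4]
tcp_rot: [3.141, 0.0, -0.009]
ft_force: [0.4, -0.1, -0.1]
opening: 0.005
grip_force: 0.0
```

```bash
python3 snap.py c
```

```text
5.0667 [579.38727434  59.32128215 234.46295144] [-0.64167698  0.72027508 -0.39848113]
```

View pics/c.png

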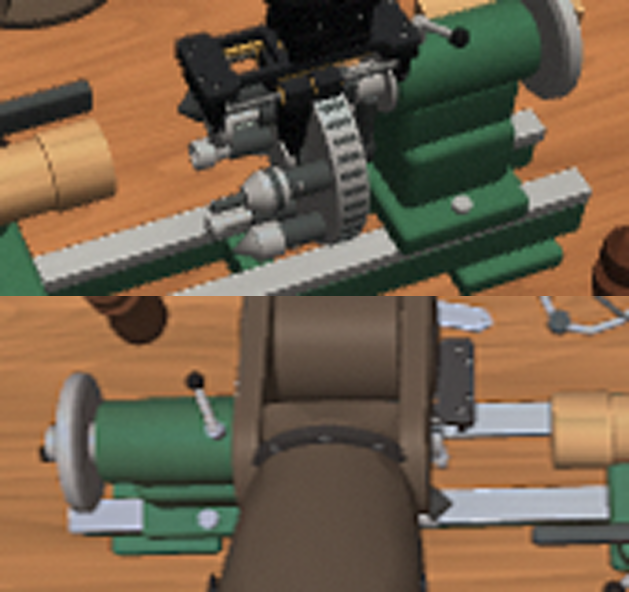

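The turret has moved on: the drill's tip is at scene crop (208,222), which matches an angle near 0, and there is no contact force. I'll retract upwards and check from the pictures.

step_arm(
  moves=[
    {"tx":0,"ty":0,"tz":-20,"roll":0},
    {"tx":0,"ty":0,"tz":-55,"roll":0},
    {"tx":0,"ty":0,"tz":-95,"roll":0},
    {"tx":0,"ty":0,"tz":-135,"roll":0},
    {"tx":0,"ty":-40,"tz":-155,"roll":0.12},
    {"tx":0,"ty":-80,"tz":-155,"roll":0.24},
    {"tx":-10,"ty":-120,"tz":-155,"roll":0.36},
    {"tx":-15,"ty":-160,"tz":-155,"roll":0.48},
    {"tx":-20,"ty":-200,"tz":-155,"roll":0.6},
    {"tx":-22,"ty":-240,"tz":-155,"roll":0.72},
    {"tx":-24,"ty":-280,"tz":-155,"roll":0.84},
    {"tx":-24,"ty":-313,"tz":-155,"roll":0.96},
  ],
)

```text
t: 6.07
eef_pos: [579.5, 287.3, 383.2]
tcp_rot: [-3.109, 0.055, -0.788]
ft_force: [0.9, -0.3, 0.7]
opening: 0.005
grip_force: 0.0
```

```bash
python3 snap.py d; python3 -c "
from cell import env;s=env.state();print(s['joints'],s['tcp_rot'])"
```

```text
6.1667 [580.48966302 283.07475919 382.4083214 ] [ 0.05369403 -0.45530027 -0.60529347]
[0.32531454 0.41073461 1.25271569 0.06211776 1.4747627  2.68461158] [-3.11140252  0.05408536 -0.79353764]
```

View pics/d.png

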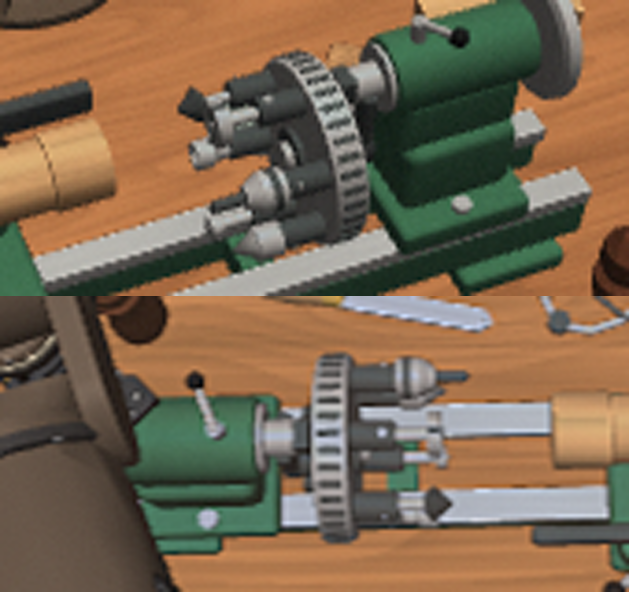

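The turret is clear, with the big bit at the top at top-view crop (437,432), the chuck at (420,375) and the countersink at (437,503). I'll check the angle. Joint 6 is close to its limit, so the tool will roll the other way.

```bash
python3 - <<'E'
from h import *
for d in range(-15,16,5):
    t=np.radians(d)
    f=lambda P:((proj("scene",W(552.5,82,-.009,P))-[270,150])*3.7).round(0)
    g=lambda P:((proj("top",W(552.5,82,-.009,P))-[190,160])*3.7+[0,296]).round(0)
    print(d,"TOP drill",g(tool(t,1,105)),"csink",g(tool(t,5,85)),"bigsocketfront",g(tool(t,0,40)),"big",g(tool(t,0,79)),"SC drill",f(tool(t,1,105)),"live",f(tool(t,2,82)),"cs",f(tool(t,5,82)))
E
```

```text
-15 TOP drill [468. 385.] csink [448. 514.] bigsocketfront [393. 455.] big [439. 454.] SC drill [204. 184.] live [236. 241.] cs [182. 112.]
-10 TOP drill [468. 382.] csink [448. 511.] bigsocketfront [393. 448.] big [438. 447.] SC drill [206. 191.] live [235. 243.] cs [182. 109.]
-5 TOP drill [468. 379.] csink [447. 508.] bigsocketfront [393. 442.] big [438. 441.] SC drill [207. 198.] live [234. 245.] cs [183. 106.]
0 TOP drill [468. 377.] csink [447. 504.] bigsocketfront [393. 435.] big [438. 434.] SC drill [208. 204.] live [232. 247.] cs [184. 104.]
5 TOP drill [468. 375.] csink [447. 500.] bigsocketfront [392. 429.] big [438. 428.] SC drill [210. 210.] live [231. 248.] cs [186. 102.]
10 TOP drill [468. 374.] csink [447. 495.] bigsocketfront [392. 422.] big [438. 421.] SC drill [210. 216.] live [229. 248.] cs [187. 101.]
15 TOP drill [468. 373.] csink [447. 490.] bigsocketfront [393. 416.] big [438. 415.] SC drill [211. 222.] live [227. 248.] cs [189. 101.]
```

step_arm(
  moves=[
    {"tx":0,"ty":0,"tz":0,"roll":-0.12},
    {"tx":0,"ty":0,"tz":0,"roll":-0.24},
    {"tx":0,"ty":0,"tz":0,"roll":-0.36},
    {"tx":0,"ty":0,"tz":0,"roll":-0.48},
    {"tx":0,"ty":0,"tz":0,"roll":-0.6},
    {"tx":0,"ty":0,"tz":0,"roll":-0.72},
    {"tx":0,"ty":0,"tz":0,"roll":-0.78},
    {"tx":0,"ty":0,"tz":0,"roll":-0.78},
  ],
)

```text
t: 6.83
eef_pos: [579.8, 283.4, 383.9]
tcp_rot: [-3.082, 0.015, -0.01]
ft_force: [-0.2, 0.6, -0.1]
opening: 0.006
grip_force: 0.0
```

The angle reads about 0, so the bit has clicked in at the top. Next I move behind the handwheel, rolling the tool to yaw of about +1.57.

step_arm(
  moves=[
    {"tx":-5,"ty":-15,"tz":1,"roll":-0.12},
    {"tx":-10,"ty":-30,"tz":2,"roll":-0.24},
    {"tx":-15,"ty":-45,"tz":3,"roll":-0.36},
    {"tx":-20,"ty":-60,"tz":4,"roll":-0.48},
    {"tx":-25,"ty":-75,"tz":5,"roll":-0.6},
    {"tx":-25,"ty":-92,"tz":5,"roll":-0.72},
    {"tx":-25,"ty":-92,"tz":5,"roll":-0.84},
    {"tx":-25,"ty":-92,"tz":5,"roll":-0.96},
    {"tx":-25,"ty":-92,"tz":5,"roll":-1.08},
    {"tx":-25,"ty":-92,"tz":5,"roll":-1.2},
    {"tx":-25,"ty":-92,"tz":5,"roll":-1.32},
    {"tx":-25,"ty":-92,"tz":5,"roll":-1.44},
  ],
)

```text
t: 7.83
eef_pos: [556.1, 375.9, 384.6]
tcp_rot: [-3.119, -0.057, 1.429]
ft_force: [0.0, -0.8, -0.6]
opening: 0.004
grip_force: 0.0
```

```bash
cat > go.py <<'E'
import sys,numpy as np
from cell import env
from scipy.spatial.transform import Rotation as R
s=env.state(); p=np.array(eval(sys.argv[1]),float)
r=R.from_euler("xyz",s["tcp_rot"])
print(s["t"],s["eef_pos"].round(1),s["joints"].round(2),"z axis",r.as_matrix()[:,2].round(3),"->",(r.inv().apply(p-s["eef_pos"])).round(1), "unit -y:",r.inv().apply([0,-1,0]).round(3))
E
python3 go.py "[555,375,252]"
```

```text
7.8333 [556.1 375.9 384.6] [0.47 0.45 1.19 0.06 1.49 0.61] z axis [-0.015  0.06  -0.998] -> [ -8.6   2.1 132.4] unit -y: [-0.988  0.14  -0.06 ]
```

step_arm(
  moves=[
    {"tx":-2,"ty":0,"tz":40,"roll":-0.1},
    {"tx":-5,"ty":1,"tz":75,"roll":-0.15},
    {"tx":-7,"ty":2,"tz":105,"roll":-0.15},
    {"tx":-8,"ty":2,"tz":122,"roll":-0.15},
    {"tx":-9,"ty":2,"tz":130,"roll":-0.15},
    {"tx":-9,"ty":2,"tz":132,"roll":-0.15},
    {"tx":-9,"ty":2,"tz":132,"roll":-0.15},
  ],
)

```text
t: 8.42
eef_pos: [555.2, 374.9, 252.7]
tcp_rot: [-3.128, -0.06, 1.575]
ft_force: [-0.5, 0.2, -0.0]
opening: 0.006
grip_force: 0.0
```

```bash
python3 go.py "[555,350,252]"; python3 - <<'E'
from cell import optics
import cv2,numpy as np
a=optics.read_camera("scene")["pixels"];b=optics.read_camera("top")["pixels"]
r=lambda i:cv2.resize(i,None,fx=3.7,fy=3.7,interpolation=cv2.INTER_CUBIC)
cv2.imwrite("pics/e.png",np.vstack([r(a[120:200,330:500]),r(b[160:230,170:340])]))
E
```

```text
8.4167 [555.2 374.9 252.7] [0.47 0.52 1.41 0.06 1.2  0.44] z axis [-0.014  0.06  -0.998] -> [-24.8  -0.4  -0.8] unit -y: [-0.998 -0.005 -0.06 ]
```

View pics/e.png

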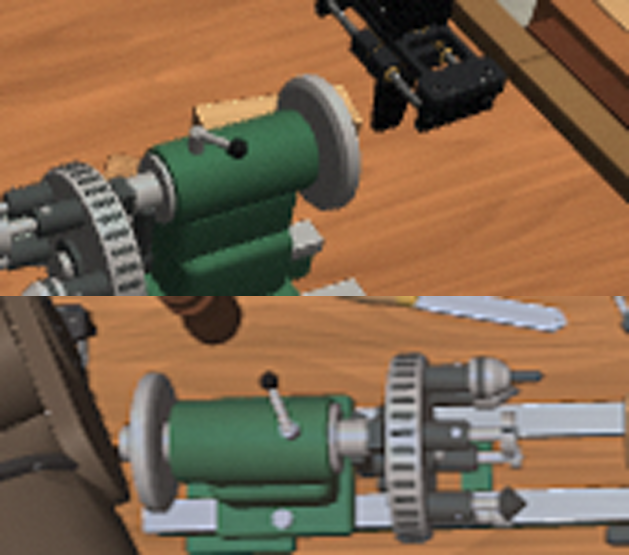

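The finger hangs behind the hub at top-view crop (100,440), with the hub's end at (122,440). I'll creep up to it and push.

step_arm(
  moves=[
    {"tx":-5,"ty":0,"tz":-0.3,"roll":0},
    {"tx":-10,"ty":0,"tz":-0.6,"roll":0},
    {"tx":-15,"ty":0,"tz":-0.9,"roll":0},
    {"tx":-19,"ty":0,"tz":-1.1,"roll":0},
    {"tx":-21,"ty":0,"tz":-1.3,"roll":0},
    {"tx":-23,"ty":0,"tz":-1.4,"roll":0},
    {"tx":-25,"ty":0,"tz":-1.5,"roll":0},
    {"tx":-27,"ty":0,"tz":-1.6,"roll":0},
    {"tx":-29,"ty":0,"tz":-1.7,"roll":0},
    {"tx":-31,"ty":0,"tz":-1.9,"roll":0},
    {"tx":-33,"ty":0,"tz":-2,"roll":0},
    {"tx":-35,"ty":0,"tz":-2.1,"roll":0},
  ],
)

```text
t: 9.52
eef_pos: [555.2, 340.7, 252.1]
tcp_rot: [-3.127, -0.062, 1.577]
ft_force: [0.4, 6.5, -0.8]
opening: 0.01
grip_force: 3.3
```

step_arm(
  moves=[
    {"tx":-3,"ty":0,"tz":-0.2,"roll":0},
    {"tx":-6,"ty":0,"tz":-0.4,"roll":0},
    {"tx":-9,"ty":0,"tz":-0.5,"roll":0},
    {"tx":-12,"ty":0,"tz":-0.7,"roll":0},
    {"tx":-15,"ty":0,"tz":-0.9,"roll":0},
    {"tx":-18,"ty":0,"tz":-1.1,"roll":0},
    {"tx":-21,"ty":0,"tz":-1.3,"roll":0},
    {"tx":-24,"ty":0,"tz":-1.4,"roll":0},
    {"tx":-27,"ty":0,"tz":-1.6,"roll":0},
    {"tx":-30,"ty":0,"tz":-1.8,"roll":0},
    {"tx":-33,"ty":0,"tz":-2,"roll":0},
    {"tx":-36,"ty":0,"tz":-2.2,"roll":0},
  ],
)

```text
t: 10.52
eef_pos: [555.2, 304.7, 252.1]
tcp_rot: [-3.127, -0.062, 1.577]
ft_force: [-1.3, 6.5, -0.3]
opening: 0.005
grip_force: 3.5
```

step_arm(
  moves=[
    {"tx":-3,"ty":0,"tz":-0.2,"roll":0},
    {"tx":-6,"ty":0,"tz":-0.4,"roll":0},
    {"tx":-9,"ty":0,"tz":-0.5,"roll":0},
    {"tx":-12,"ty":0,"tz":-0.7,"roll":0},
    {"tx":-15,"ty":0,"tz":-0.9,"roll":0},
    {"tx":-18,"ty":0,"tz":-1.1,"roll":0},
    {"tx":-20,"ty":0,"tz":-1.2,"roll":0},
    {"tx":-22,"ty":0,"tz":-1.3,"roll":0},
    {"tx":-24,"ty":0,"tz":-1.4,"roll":0},
    {"tx":-25,"ty":0,"tz":-1.5,"roll":0},
  ],
)

```text
t: 11.35
eef_pos: [555.2, 279.3, 252.0]
tcp_rot: [-3.126, -0.062, 1.577]
ft_force: [-2.2, 6.3, -0.1]
opening: 0.004
grip_force: 3.1
```

```bash
cat > meas.py <<'E'
import cv2,numpy as np
from cell import env,optics
from h import *
d=cv2.imread("pics/Td.png"); n=optics.read_camera("top")["pixels"]; cv2.imwrite("pics/Tm.png",n)
u=lambda i:cv2.resize(i,None,fx=8,fy=8,interpolation=cv2.INTER_CUBIC)
# turret disc + tools as seen from above, template from image d
t=u(d[173:235,270:321]); s=u(n[173:235,270:360]); m=cv2.matchTemplate(s,t,cv2.TM_CCOEFF_NORMED)
_,v,_,l=cv2.minMaxLoc(m); k=(proj("top",W(552.5,82,-.009,(0,-100,255)))-proj("top",W(552.5,82,-.009,(0,0,255))))/100
z=(proj("top",W(552.5,82,-.009,(0,-100,225)))-proj("top",W(552.5,82,-.009,(0,0,225))))/100
print("score",v,"px",np.array(l)/8,"mm moved",l[0]/8/k[0],l[0]/8/z[0]); st=env.state(); print(st["t"],st["eef_pos"],st["ft_force"])
E
python3 meas.py
```

```text
score 0.812715470790863 px [21.25  0.  ] mm moved 67.16425532725388 68.70180174447088
11.4 [555.23594654 279.11718331 252.02279556] [-1.50705894  4.88736492  0.54704356]
```

step_arm(
  moves=[
    {"tx":-2,"ty":0,"tz":-0.1,"roll":0},
    {"tx":-4,"ty":0,"tz":-0.2,"roll":0},
    {"tx":-6,"ty":0,"tz":-0.4,"roll":0},
    {"tx":-8,"ty":0,"tz":-0.5,"roll":0},
    {"tx":-10,"ty":0,"tz":-0.6,"roll":0},
    {"tx":-12,"ty":0,"tz":-0.7,"roll":0},
    {"tx":-13,"ty":0,"tz":-0.8,"roll":0},
    {"tx":-14,"ty":0,"tz":-0.8,"roll":0},
    {"tx":-15,"ty":0,"tz":-0.9,"roll":0},
    {"tx":-15.5,"ty":0,"tz":-0.9,"roll":0},
    {"tx":-16,"ty":0,"tz":-1,"roll":0},
    {"tx":-16,"ty":0,"tz":-1,"roll":0},
  ],
)

```text
t: 12.4
eef_pos: [555.2, 263.3, 252.0]
tcp_rot: [-3.126, -0.061, 1.576]
ft_force: [-2.5, 4.5, -0.0]
opening: 0.003
grip_force: 2.6
```

```bash
python3 meas.py; python3 - <<'E'
import cv2,numpy as np
n=cv2.imread("pics/Tm.png"); a=cv2.imread("pics/Sd.png")
from cell import optics
s=optics.read_camera("scene")["pixels"]; r=lambda i,f:cv2.resize(i,None,fx=f,fy=f,interpolation=cv2.INTER_CUBIC)
cv2.imwrite("pics/f.png",np.hstack([r(n[170:240,295:360],6),r(s[150:220,270:335],6)]))
E
```

```text
score 0.7439805865287781 px [26.375  0.   ] mm moved 83.36269337676805 85.27105981225503
12.45 [555.2105659  263.28816098 252.03201511] [-2.69754467  4.79216242 -0.19904361]
```

View pics/f.png

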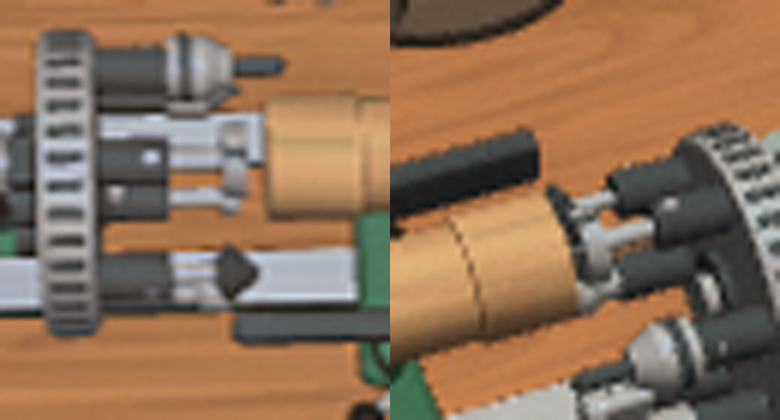

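The view shows the big bit's head at left-panel crop (240,155), about 10 mm from the blank's face at (268,155) and in line with it. The point sticks out a little further than the head. I'll go slowly from here, watching the force.

step_arm(
  moves=[
    {"tx":-0.5,"ty":0,"tz":0,"roll":0},
    {"tx":-1,"ty":0,"tz":0,"roll":0},
    {"tx":-1.5,"ty":0,"tz":-0.1,"roll":0},
    {"tx":-2,"ty":0,"tz":-0.1,"roll":0},
    {"tx":-2.5,"ty":0,"tz":-0.1,"roll":0},
    {"tx":-3,"ty":0,"tz":-0.2,"roll":0},
    {"tx":-3.5,"ty":0,"tz":-0.2,"roll":0},
    {"tx":-4,"ty":0,"tz":-0.2,"roll":0},
  ],
)

```text
t: 13.17
eef_pos: [555.2, 259.5, 252.0]
tcp_rot: [-3.126, -0.062, 1.577]
ft_force: [-3.3, 5.3, -0.1]
opening: 0.003
grip_force: 3.1
```

step_arm(
  moves=[
    {"tx":-0.4,"ty":0,"tz":0,"roll":0},
    {"tx":-0.8,"ty":0,"tz":0,"roll":0},
    {"tx":-1.2,"ty":0,"tz":0,"roll":0},
  ],
)

```text
t: 13.42
eef_pos: [555.2, 258.2, 252.0]
tcp_rot: [-3.126, -0.062, 1.576]
ft_force: [-3.8, 6.2, 1.3]
opening: 0.006
grip_force: 3.1
```

step_arm(
  moves=[
    {"tx":-0.4,"ty":0,"tz":0,"roll":0},
    {"tx":-0.8,"ty":0,"tz":0,"roll":0},
    {"tx":-1.2,"ty":0,"tz":0,"roll":0},
  ],
)

```text
t: 13.67
eef_pos: [555.2, 257.3, 252.0]
tcp_rot: [-3.126, -0.062, 1.576]
ft_force: [-3.4, 8.9, 1.5]
opening: 0.007
grip_force: 4.5
```

step_arm(
  moves=[
    {"tx":-0.3,"ty":0,"tz":0,"roll":0},
  ],
)

```text
t: 13.75
eef_pos: [555.2, 257.2, 252.0]
tcp_rot: [-3.126, -0.062, 1.576]
ft_force: [-3.6, 9.1, 0.4]
opening: 0.007
grip_force: 5.0
```

step_arm(
  moves=[
    {"tx":0,"ty":0,"tz":0,"roll":0},
  ],
)

```text
t: 13.83
eef_pos: [555.2, 257.2, 252.0]
tcp_rot: [-3.126, -0.062, 1.576]
ft_force: [-2.8, 8.5, 0.8]
opening: 0.005
grip_force: 4.4
```

```bash
python3 meas.py
```

```text
score 0.7159081697463989 px [28.25  0.  ] mm moved 89.28895119976104 91.3329834955907
13.8833 [555.21951384 257.18678873 251.98521881] [-2.84771687  8.59168295 -0.30301442]
```

step_arm(
  moves=[
    {"tx":-0.4,"ty":0,"tz":0,"roll":0},
    {"tx":-0.4,"ty":0,"tz":0,"roll":0},
  ],
)

```text
t: 14.05
eef_pos: [555.2, 257.1, 252.0]
tcp_rot: [-3.126, -0.063, 1.576]
ft_force: [-2.9, 10.0, 0.9]
opening: 0.003
grip_force: 5.2
```

step_arm(
  moves=[
    {"tx":-0.5,"ty":0,"tz":0,"roll":0},
    {"tx":-0.5,"ty":0,"tz":0,"roll":0},
  ],
)

```text
t: 14.22
eef_pos: [555.2, 256.9, 252.0]
tcp_rot: [-3.126, -0.064, 1.577]
ft_force: [-3.9, 12.0, 0.3]
opening: 0.003
grip_force: 6.3
```

The motion has stalled and the force is rising, so the bit is touching the blank with only a few newtons. I'll back away.

step_arm(
  moves=[
    {"tx":2,"ty":0,"tz":0.1,"roll":0},
    {"tx":6,"ty":0,"tz":0.4,"roll":0},
    {"tx":14,"ty":0,"tz":0.9,"roll":0},
    {"tx":26,"ty":0,"tz":1.6,"roll":0},
    {"tx":40,"ty":0,"tz":2.4,"roll":0},
    {"tx":60,"ty":0,"tz":3.6,"roll":0},
    {"tx":80,"ty":0,"tz":-20,"roll":0},
    {"tx":90,"ty":0,"tz":-60,"roll":0},
    {"tx":90,"ty":0,"tz":-100,"roll":0},
    {"tx":90,"ty":0,"tz":-100,"roll":0},
  ],
)

```text
t: 15.05
eef_pos: [557.9, 341.1, 365.0]
tcp_rot: [-3.137, -0.065, 1.578]
ft_force: [2.2, 1.0, 0.5]
opening: 0.005
grip_force: 0.0
```

```bash
python3 meas.py; python3 - <<'E'
import cv2,numpy as np
from cell import optics
from h import *
n=cv2.imread("pics/Tm.png"); d=cv2.imread("pics/Td.png")
u=lambda i:cv2.resize(i,None,fx=8,fy=8,interpolation=cv2.INTER_CUBIC)
# parts matched separately: disc rim strip, tailstock casting
for nm,(a,b,c,e),z in(("rim",(172,236,272,287),262),("casting",(185,226,236,268),285),("chuck+drill",(173,189,286,318),222),("countsink",(205,225,300,315),222),("topsocket",(190,202,286,300),255)):
    s=n[a-4:b+4,c-3:e+45]; m=cv2.matchTemplate(u(s),u(d[a:b,c:e]),cv2.TM_CCOEFF_NORMED); _,v,_,l=cv2.minMaxLoc(m)
    k=proj("top",W(552,82,-.009,(0,-90,z)))-proj("top",W(552,82,-.009,(0,0,z)))
    print(nm,round(v,2),"dx mm",(l[0]/8-3)/k[0]*90,"dv px",l[1]/8-4,"expected dv",k[1])
E
```

```text
score 0.7163806557655334 px [28.375  0.   ] mm moved 89.68403505462724 91.7371117411464
15.1 [557.39746813 340.55640494 361.20037001] [ 0.11629735 -0.20637971 -0.13461903]
rim 0.9 dx mm 89.98886910993082 dv px -0.75 expected dv -0.5083013600507229
casting 0.75 dx mm 79.13624455029105 dv px -0.625 expected dv -0.5178758859663901
chuck+drill 0.95 dx mm 90.32028092746151 dv px -0.875 expected dv -0.49246541075874006
countsink 0.84 dx mm 90.72530460875058 dv px -0.75 expected dv -0.49246541075874006
topsocket 0.83 dx mm 90.47214104254394 dv px -0.625 expected dv -0.5054571094157438
```

```bash
python3 - <<'E'
import cv2,numpy as np
from cell import optics
from h import *
n=cv2.imread("pics/Tm.png")
P=lambda y,z=255:proj("top",W(552.5,82,-.009,(0,y-82,z)))
print("tip now (fit)",P(82-85-90.4),"head front guess",P(82-80-90.4),"face",P(-96))
r=int(round(P(-93)[1]))
for v in range(r-3,r+4): print(v,[tuple(int(c) for c in n[v,u]) for u in range(331,343)])
E
```

```text
tip now (fit) [338.9446432  196.82119808] head front guess [337.36118537 196.84930832] face [339.76806565 196.80658031]
194 [(147, 140, 138), (134, 128, 127), (117, 113, 112), (129, 125, 123), (149, 143, 140), (148, 142, 139), (146, 141, 139), (131, 129, 130), (103, 128, 155), (104, 154, 195), (115, 165, 205), (114, 163, 202)]
195 [(157, 165, 171), (157, 169, 173), (146, 155, 161), (109, 113, 112), (87, 84, 79), (90, 87, 82), (91, 86, 80), (112, 109, 114), (103, 127, 157), (104, 155, 198), (117, 171, 213), (117, 166, 209)]
196 [(212, 189, 180), (214, 191, 183), (192, 172, 166), (155, 138, 137), (142, 130, 129), (143, 136, 135), (119, 114, 111), (109, 107, 113), (101, 125, 154), (106, 156, 203), (119, 172, 220), (119, 171, 217)]
197 [(160, 154, 155), (161, 156, 156), (143, 139, 142), (152, 149, 153), (169, 166, 169), (177, 174, 176), (166, 163, 162), (106, 108, 116), (74, 105, 140), (106, 154, 201), (119, 171, 220), (116, 167, 216)]
198 [(73, 88, 110), (69, 86, 109), (57, 69, 87), (124, 126, 131), (159, 160, 165), (162, 161, 165), (156, 161, 169), (100, 116, 143), (63, 95, 134), (101, 147, 192), (116, 167, 217), (114, 163, 213)]
199 [(69, 116, 177), (68, 117, 178), (68, 104, 153), (120, 126, 139), (144, 144, 148), (147, 147, 151), (141, 147, 158), (95, 113, 142), (65, 97, 136), (99, 144, 188), (111, 161, 212), (111, 159, 208)]
200 [(65, 119, 186), (65, 121, 190), (87, 119, 163), (117, 123, 133), (129, 129, 133), (132, 131, 134), (127, 132, 144), (88, 110, 139), (63, 96, 132), (98, 139, 182), (108, 155, 204), (107, 152, 202)]
```

The head ends about 1 px (3 mm) short of the face, which is roughly the length the point would stick out. The arm is clear, so I'm handing in.

```bash
python3 -c "
from cell import env;print(env.job_done())"
```

```text
the job is handed in; nothing more can be done
None
```

The big Forstner bit is clicked in at the top, its point is touching the blank's face (at most 12 N on the handwheel while pushing), the arm is clear, and the job was handed in at about 15 s; no verdict came back.

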